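# Set the weld spot under the laser nozzle and shim the tilting plate

## Task

Slide the cross slide until the red weld dot is right under the tip of the brass laser nozzle. Then take the yellow wedge, lay it flat on the slide's deck and push it thin end first under the front edge of the tilting plate until that edge has just lifted off its brass rests (2 to 8 mm), with the dot still under the tip, and finish while holding the wedge there: do not let go. Leave the laser head and the plate untouched by the robot, and leave the orange cap, the steel hub and the screwdriver where they are.

Things in the scene. Friction and masses are not known exactly. Their poses are not given: they have to be found in the camera images.
- base: Aluminium base board of the fixture, 320 x 380 x 12 mm, fixed on the table. Origin on the table surface; its y axis is the direction of the cross slide's travel, its +x axis (away from the robot) the direction in which the wedge is pushed. Two steel rails along y carry the cross slide.
- slide (a joint): Cross slide on the rails: position along the base's +y, in m, -0.095 to 0.095 (stops). Rubs with about 4 N and stays where it is left. Dark steel deck 240 (x) x 180 (y) mm; its top is 34 mm above the table and it carries the knob, the tilting plate and two brass rests.
- slide_knob (a point): Upright black round knob for moving the slide, 16 mm diameter, at the deck's front corner on the +y side. This point is on its axis 28 mm above the deck; the knob's top is 50 mm above the deck (a 26 mm wide, 4 mm thick flange is at its foot).
- deck (a point): Point on the deck's top face (34 mm above the table), on the slide's centre line, 50 mm in front of (robot side of) the plate's front edge; axes as the base. The deck's front rim lies 40 mm nearer the robot than this point. The wedge slides here on the bare deck; the knob stands 70 mm to +y and 10 mm to -x of this point.
- tilt (a joint): Tilting plate's hinge angle in rad: 0 resting on its brass rests, grows as the front edge rises (0.12 is the stop). The hinge line runs along y, 140 mm beyond the front edge, so 1 mm of lift at the edge is 0.0071 rad. Only the weight (0.9 kg or so, varies) holds the plate down.
- work_plate: Aluminium tilting plate 134 (x) x 130 (y) x 10 mm, with a steel flange, black centre and blue clamps on it, hinged at its far edge; origin on the hinge line, axes as the base when it rests. Its highest part is 30 mm above its underside.
- plate_edge (a point): Middle of the plate's front lower edge (robot side). At rest 10 mm above the deck. The two brass rests (12 mm square) stand under the front corners, 57 mm to either side of the middle, set back 4 mm; between them the gap is free for the wedge.
- weld_mark (a point): Red weld dot, 12 mm diameter, on top of the steel flange; this point is its centre, 32 mm above the deck (66 mm above the table).
- nozzle_tip (a point): Lower tip of the fixed brass laser nozzle, 5 mm diameter, 90 mm above the table. In the base's x direction it already lines up with the dot; only the slide's travel differs.
- laser_head: Fixed laser head: brass cone nozzle and black tube (42 mm wide at most) rising from the tip to 287 mm above the table, on a slanting arm to an aluminium column (36 mm square, 0.3 m tall) that stands 115 mm beyond and 85 mm to +y of the nozzle. Origin below the tip on the table. Fragile: not to be touched.
- wedge: Loose yellow wedge, 0.15 kg; origin on its underside below the middle of the grip tab, x axis towards the thin toe. 84 mm long, 30 mm wide: heel block from x = -12 to 12 mm, 24 mm high; then the top slopes down evenly to the toe at x = 72 mm, where it is 4 mm thick (20 mm in 60 mm, 1 in 3). It starts flat on the table. Lying on the deck it takes about 6 to 12 N to push under the plate, more if it is also pressed down on the deck.
- wedge_grip (a point): Centre of the wedge's black upright grip tab, 48 mm above the wedge's underside; tab 12 mm thick (along the wedge's y), 20 mm long (x), from 24 to 68 mm above the underside. Axes as the wedge.
- wedge_toe (a point): Middle of the lower edge of the wedge's thin toe, on the underside, 72 mm ahead of the grip tab's centre.
- orange_cap: Loose orange flanged cap, about 82 mm across, 24 mm high, origin under its centre. Leave it.
- steel_hub: Loose steel hub, 76 mm diameter, 34 mm high, origin under its centre. Leave it.
- driver: Loose screwdriver lying on the table, about 0.2 m long. Leave it.

How it is judged:
On the way, in this order (a step that is already met when the one before it is completed fails the run):
1. the weld dot is under the nozzle tip, plate still down on its rests (horizontal distance between weld_mark and nozzle_tip below 0.006 m and value of joint tilt below 0.006 rad), for 0.2 s.
2. the wedge lifts the plate's front edge off its rests (value of joint tilt above 0.012 rad and contact force between wedge and work_plate above 0.8 N and horizontal distance between weld_mark and nozzle_tip below 0.006 m and z of wedge_toe in the frame of deck below 0.004 m and z of wedge_grip in the frame of deck below 0.053 m), for 0.2 s.
At the end, for the whole second after the job is handed in: Nozzle tip within 6 mm (level) of the dot; plate still, hinge at 0.012 to 0.062 rad (edge up 1.7 to 8.7 mm), carried by the wedge (over 0.8 N), which lies flat on the deck (toe within 4, tab within 5 mm); fingers hold or press the wedge (over 0.5 N); robot not touching the plate (all of step 2 and value of joint tilt below 0.062 rad and contact force between the fingers and wedge above 0.5 N and contact force between each of the fingers, the arm and work_plate below 0.3 N and velocity of joint tilt between -0.05 and 0.05 rad/s); the arm keeps its last pose, push and grip.
It fails at once if the orange cap is moved more than 25 mm (distance of orange_cap from where it was at the start of the episode above 0.025 m).
It fails at once if the steel hub is moved more than 25 mm (distance of steel_hub from where it was at the start of the episode above 0.025 m).
It fails at once if the driver is moved more than 25 mm (distance of driver from where it was at the start of the episode above 0.025 m).
It fails at once if the laser head is touched with more than 2 N (contact force between any of the fingers, the arm, wedge and laser_head above 2 N).
It fails at once if the robot itself presses on the tilting plate with more than 3 N (contact force between any of the fingers, the arm and work_plate above 3 N).
It also fails if it takes over 61 s, if anything falls off the work surface, if the arm or the gripper's body presses on something with over 40 N, if the wrist force passes 120 N, or if a joint passes its speed limit or range.

## Robot

A 6-joint arm with a two-finger parallel gripper is mounted at the origin on the work surface. World frame = base frame: x ahead of the robot, y to its left, z up, the work surface at z = 0. Lengths are in m, angles in rad, forces in N, time in s.
With the tool pointing down it reaches from about 0.275 to 0.725 m from the base axis. Payload 5.6 kg.
Tool frame: the origin (TCP) lies between the finger pads; the fingertips stand 25 mm ahead of it and the grasp point (between the pads) lies 6 mm ahead of it (env.tips_ahead is the distance from the TCP to the fingertips, in m); z points along the fingers, y is the line along which they close (so a half turn about z gives the same grasp; the last joint's range is limited). The gripper opens to 85 mm and grips with 20 to 120 N. Pads are 22 mm wide; open, the fingers measure 114 mm over their backs; the gripper's body (76 mm by 85 mm) begins 54 mm behind the grasp point. The pads swing forward as they close: fully open they stand 13 mm farther back than shut.
Start: joints at [-0.972, 0.255, 0.108, 0, -1.424, -0.285], TCP at [0.17, -0.523, 0.256] pointing down, gripper open.
Joint ranges: [-2.95, 2.95], [-1.21, 1.97], [-1.09, 1.5], [-2.87, 1.71], [-2.94, -0.07], [-3.05, 3.05]. Speed limits (rad/s): [2.57, 2.57, 3.14, 3.14, 3.14, 3.14].

## Interface

Orientations are given as [roll, pitch, yaw] about the fixed x, y, z axes, in that order (R = Rz(yaw) Ry(pitch) Rx(roll)).
In Python, from plant import env gives the robot as it stands. The module is installed in compiled form; this text tells all that it offers.
- The arm moves only by the tool send_rows, never from a script. Its argument "deltas" is a list of rows, each an object with "linear": the shift along the tool's x, y, z in m, a list of three; "rot": the turn, a rotation vector about the tool's x, y, z in rad, a list of three; "jaw": the opening, from 0 (shut) to 1 (fully open). In form: [{"linear": [dx, dy, dz], "rot": [wx, wy, wz], "jaw": jaw}, ...]. A call has 1 to 12 rows; each row is the pose to reach, as a shift and turn from the pose commanded when the call began, along the tool's axes at that moment; what a row does not reach only later rows make up. A row lasts 1/12 s, in which the tool goes at most 41.7 mm and 7.16 degrees, less where a joint would pass 70% of its speed; a pose out of reach is approached as far as the arm can. A call with a gripper value outside its range is refused whole. The fingers move at their own pace and stop on an object; "force" is the grip in N (left out, the last holds). Time passes only in rows, so rows that repeat a pose let the fingers close. It gives the time, the measured TCP pose, the force, the opening and the grip force at its end, in the units of the state.
- env.read_state(): the state, without advancing time (a new reading comes with each control period).
- env.get_image(name): name is "side" or "top"; returns the picture (400x640x3 uint8, red, green, blue); there is no depth.
- env.calibration(name): a dict with "fx", "fy", "cx", "cy" (pixels), "world_to_cam" (4x4, takes a point from world to camera coordinates). Camera axes: x right, y down, z forward; pixel columns grow to the right and rows downward; lengths in m; the calibration is good to about 2 mm. A picture is of the moment at which its call begins. calibration takes no time and is no camera call.
- env.close_job(): hands the job in; it is judged then, once.
Trained networks look in the newest picture that a camera, given by its name, has taken for a name from the list of things; names that differ only in an ending like _2 or _b are one class to them, and where a whole thing is asked for, a point or a joint stands for the part that bears it (a point fixed in the world has none). Each returns a list of dicts, best first, with "confidence" (0 to 1); they miss things now and then, are a little off and sometimes report something else, mostly with a low value. They report only what shows in the picture. A call takes as long as a camera call.
- env.spot_in(thing, camera): "xyz" ([x, y, z] in m, in the coordinates of the camera as it stood for that picture, good to about 4 mm: the middle of the surface that is visible of it).
- env.cut_out(thing, camera): "mask" (400x640 bool, what is visible of it).
- env.tip_of(thing, camera): "xyz" ([x, y, z] in m, in the coordinates of the camera as it stood for that picture, good to about 4 mm: a listed point, or the origin of a listed thing).
The state is a dict: "t": time; "joint_positions": joint angles; "joint_vel": joint speeds; "joint_torque": joint torques, N m; "position": TCP position; "tool_rot": TCP orientation; "ft_force": force on the tool from outside, world axes, zero at the start; "ft_torque": the same for the moment, N m; "grip_width": finger opening in m; "finger_force": force on a finger pad.
Only numpy, scipy, OpenCV 4.12 (cv2) and the standard library are available. Lean on these libraries where they do the work, as an engineer would, in place of code of your own. Each camera call takes 0.05 s, during which the arm holds its last target. There are 200 camera calls.

## Working session

There is one attempt and no reset: what is moved stays moved. The work goes in short steps, Python scripts to look and compute and a tool call to move; the robot and the scene stay as the last step left them, time stands still between calls to the robot, and variables do not carry over. Pictures are saved under pics/ and viewed, at most 11 in all, crops included, and the job is handed in when it is done.

Besides the shell and the picture viewer there is one more tool, called after "Request:" by a JSON object that holds its "api" and its "payload", one argument or row to a line. send_rows: Moves the arm, as the interface text tells. Its arguments: {"type":"object","properties":{"deltas":{"type":"array","items":{"type":"object","properties":{"linear":{"type":"array","items":{"type":"number"}},"rot":{"type":"array","items":{"type":"number"}},"jaw":{"type":"number"}}}},"force":{"type":"number"}},"required":["deltas"]}

```bash
mkdir -p pics; cat > h.py <<'E'
import numpy as np, cv2
from plant import env
def toW(p,c):
    T=np.linalg.inv(np.array(env.calibration(c)["world_to_cam"])); return T[:3,:3]@np.array(p)+T[:3,3]
def P(c):
    k=env.calibration(c); K=np.array([[k["fx"],0,k["cx"]],[0,k["fy"],k["cy"]],[0,0,1]]); return K@np.array(k["world_to_cam"])[:3]
def px(w,c):
    q=P(c)@np.append(w,1); return q[:2]/q[2]
def snap(c,n):
    im=env.get_image(c); cv2.imwrite(f"pics/{n}.png",im[:,:,::-1]); return im
def tri(a,b):
    x=cv2.triangulatePoints(P("side"),P("top"),np.array(a,float).reshape(2,1),np.array(b,float).reshape(2,1)); return (x[:3]/x[3]).ravel()
def find(names,cams=("side","top")):
    for n in names:
        px2={}
        for c in cams:
            r=env.tip_of(n,c)
            if r:
                w=toW(r[0]["xyz"],c); px2[c]=px(w,c); print(n,c,w.round(4),round(r[0]["confidence"],2),px2[c].round(1))
        if len(px2)==2: print("   tri",tri(px2["side"],px2["top"]).round(4))
E
python3 - <<'E'
from h import *
snap("side","s0");snap("top","t0")
find(["slide_knob","deck","plate_edge","weld_mark","nozzle_tip","wedge_grip","wedge_toe","base"])
s=env.read_state();print(s["t"],s["position"],s["tool_rot"],s["grip_width"],env.tips_ahead)
E
```

```text
slide_knob side [0.5308 0.0109 0.0643] 0.82 [332.3 225.8]
slide_knob top [0.5272 0.0074 0.0617] 0.61 [308.5 220.1]
   tri [0.5295 0.008  0.0622]
deck side [ 0.5293 -0.0581  0.0359] 0.83 [339.  218.3]
deck top [ 0.532  -0.0586  0.0351] 0.8 [333.8 217.9]
   tri [ 0.5307 -0.0589  0.0349]
plate_edge side [ 0.5866 -0.0633  0.0434] 0.7 [320.3 211.6]
plate_edge top [ 0.5833 -0.0608  0.0427] 0.76 [334.5 198. ]
   tri [ 0.5845 -0.0602  0.0462]
weld_mark side [ 0.6549 -0.0995  0.0649] 0.74 [301.6 194.4]
weld_mark top [ 0.6405 -0.3994  0.0013] 0.64 [457.9 176.1]
   tri [ 0.7233 -0.4561 -0.2041]
nozzle_tip side [0.6649 0.0523 0.0929] 0.71 [279.9 218.2]
wedge_grip side [0.488  0.3484 0.0499] 0.82 [310.  333.2]
wedge_grip top [0.4859 0.344  0.0482] 0.58 [175.8 238.3]
   tri [0.4875 0.3452 0.0458]
wedge_toe side [0.5562 0.3662 0.0017] 0.58 [278.6 345.6]
wedge_toe top [ 5.583e-01  3.638e-01 -3.000e-04] 0.96 [173.8 210.2]
   tri [ 0.5578  0.3641 -0.0017]
base side [0.6245 0.025  0.0018] 0.6 [298.5 239.6]
base top [ 0.6242  0.0155 -0.001 ] 0.98 [304.8 183.9]
   tri [ 0.6263  0.016  -0.0067]
0.9 [ 0.16979803 -0.52313473  0.25630207] [-3.14155220e+00  4.69795907e-05 -2.82779402e+00] 0.08518839740081473 0.025
```

View pics/s0.png

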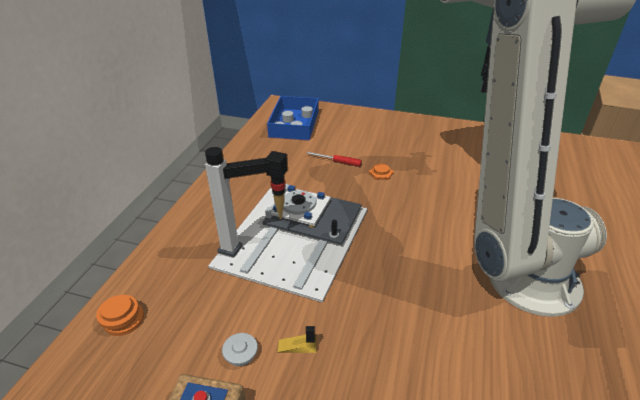

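View pics/t0.png

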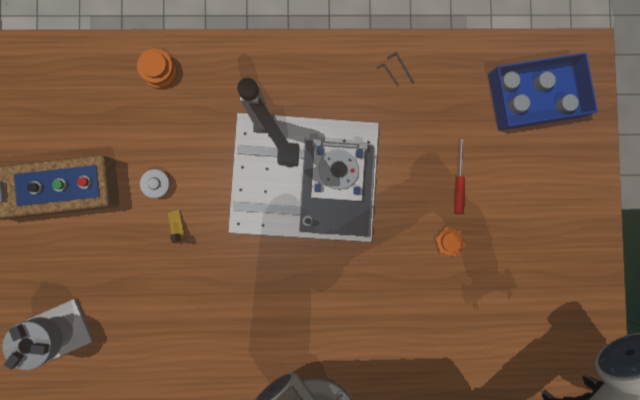

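The side view shows the fixture with the knob at (334,228), the nozzle tip at about (280,218) and the wedge at (300,343). In the top view the red dot is at (352,170) and the wedge at (176,226). Next I'll refine the base yaw, the dot and the nozzle tip.

```bash
python3 - <<'E'
from h import *
im=cv2.imread("pics/t0.png"); s=cv2.imread("pics/s0.png")
def ray(uv,c,z):
    p=P(c); u,v=uv
    A=np.array([p[0]-u*p[2],p[1]-v*p[2]]); return np.append(np.linalg.solve(A[:,:2],-A[:,2]*z-A[:,3]),z)
# base outline
for c in("top","side"):
    m=env.cut_out("base",c); 
    if m:
        h=cv2.convexHull(cv2.findNonZero(m[0]["mask"].astype(np.uint8)))
        w=np.array([ray(q[0],c,.012)[:2] for q in h],np.float32)
        r=cv2.minAreaRect(w); print(c,r, m[0]["confidence"])
hsv=cv2.cvtColor(im[150:190,330:380],cv2.COLOR_BGR2HSV)
mk=((hsv[...,0]<10)|(hsv[...,0]>170))&(hsv[...,1]>110)
y,x=np.nonzero(mk); print(len(x)); uv=(x.mean()+330,y.mean()+150);print(uv,ray(uv,"top",.066))
r=env.spot_in("weld_mark","top");print([(toW(q["xyz"],"top").round(4),q["confidence"]) for q in r])
for _ in range(2):find(["nozzle_tip"],("side",))
for n in["nozzle_tip","weld_mark"]:
    print([(toW(q["xyz"],"side").round(4),q["confidence"]) for q in env.tip_of(n,"side")])
a=cv2.resize(im[110:250,225:385],None,fx=4,fy=4,interpolation=cv2.INTER_CUBIC)[:, :]
b=cv2.resize(s[150:250,250:370],None,fx=5,fy=5,interpolation=cv2.INTER_CUBIC)
cv2.imwrite("pics/c1.png",a);cv2.imwrite("pics/c2.png",b)
E
```

```text
top ((0.6432706117630005, 0.017982780933380127), (0.3795870840549469, 0.3194315433502197), 85.47237396240234) 0.65
side ((0.6395050883293152, 0.011250868439674377), (0.4166061282157898, 0.3259212076663971), 85.16669464111328) 0.76
9
(np.float64(352.0), np.float64(170.0)) [ 0.65279152 -0.10473465  0.066     ]
[(array([ 0.6459, -0.0651,  0.0656]), 0.95)]
nozzle_tip side [0.6649 0.0523 0.0929] 0.71 [279.9 218.2]
nozzle_tip side [0.6649 0.0523 0.0929] 0.71 [279.9 218.2]
[(array([0.6649, 0.0523, 0.0929]), 0.71)]
[(array([ 0.6549, -0.0995,  0.0649]), 0.74)]
```

View pics/c1.png

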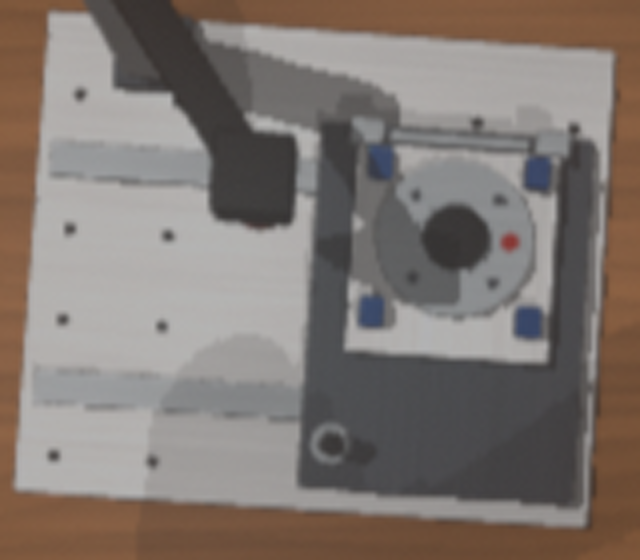

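View pics/c2.png

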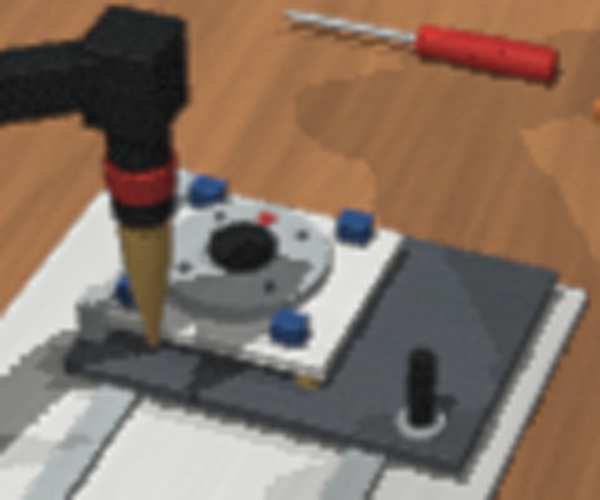

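```bash
cat >> h.py <<'E'
def ray(uv,c,z):
    p=P(c); u,v=uv
    A=np.array([p[0]-u*p[2],p[1]-v*p[2]]); return np.append(np.linalg.solve(A[:,:2],-A[:,2]*z-A[:,3]),z)
E
python3 - <<'E'
from h import *
print("dot tri",tri((303,193.4),(352.1,170)),ray((303,193.4),"side",.066))
n=ray((280.2,219),"side",.09);print("noz",n)
c=lambda x,y:ray(((x+.5)/4-.5+225,(y+.5)/4-.5+110),"top",.012)
q=[c(50,12),c(613,50),c(587,527),c(15,490)];print(np.round(q,4))
for i,j in((1,0),(2,3)):
    d=q[i]*-1+q[j]; print("yaw",np.arctan2(-d[0],d[1]),np.linalg.norm(d))
for i,j in((3,0),(2,1)):
    d=q[j]-q[i]; print("yaw",np.arctan2(d[1],d[0]),np.linalg.norm(d))
d=c(551,363)-c(346,350);print("plate yaw",np.arctan2(d[0],-d[1]))
k=(425-0,355)
print("knobtop tri",tri((421/5-.4+250,356/5-.4+150),(330/4-.4+225,443/4-.4+110)))
print("ktop",ray((330/4-.4+225,443/4-.4+110),"top",.084),ray((421/5-.4+250,356/5-.4+150),"side",.084))
E
```

```text
dot tri [ 0.65266456 -0.10517861  0.064921  ] [ 0.65197546 -0.10385256  0.066     ]
noz [0.66415826 0.05216307 0.09      ]
[[ 0.8153  0.1931  0.012 ]
 [ 0.787  -0.1826  0.012 ]
 [ 0.4683 -0.1591  0.012 ]
 [ 0.4984  0.218   0.012 ]]
yaw -0.07509975611607218 0.3767565403808991
yaw -0.07962810787871312 0.3782650651141341
yaw -0.0784630073979029 0.3179297962100757
yaw -0.07373769533814553 0.3196412060076686
plate yaw -0.07590477616823782
knobtop tri [0.52694814 0.010904   0.08315567]
ktop [0.52686386 0.01088312 0.084     ] [0.52677787 0.01189302 0.084     ]
```

```bash
cat >> h.py <<'E'
from scipy.spatial.transform import Rotation as R
YB=-0.077; XD=np.array([np.cos(YB),np.sin(YB),0]); YD=np.array([-np.sin(YB),np.cos(YB),0])
def delta(w,yaw=None):
    s=env.read_state(); r=R.from_euler("xyz",s["tool_rot"])
    d=r.inv().apply(np.array(w)-s["position"]); rv=np.zeros(3)
    if yaw is not None: rv=(r.inv()*R.from_euler("xyz",[np.pi,0,yaw])).as_rotvec()
    print("lin",d.round(4),"rot",rv.round(4)); return d,rv
E
python3 - <<'E'
from h import *
delta([.527,.011,.15],np.pi+YB); delta([.527,.011,.15],YB)
E
```

```text
lin [-0.5047  0.3978  0.1063] rot [ 0.     -0.      0.3908]
lin [-0.5047  0.3978  0.1063] rot [ 1.0000e-04  0.0000e+00 -2.7508e+00]
```

Request:
{"api": "send_rows", "payload": {
  "deltas": [
    {"linear": [-0.026, 0.02, 0], "rot": [0, 0, 0.03], "jaw": 1},
    {"linear": [-0.056, 0.043, 0.005], "rot": [0, 0, 0.06], "jaw": 1},
    {"linear": [-0.086, 0.066, 0.01], "rot": [0, 0, 0.09], "jaw": 1},
    {"linear": [-0.116, 0.089, 0.015], "rot": [0, 0, 0.12], "jaw": 1},
    {"linear": [-0.146, 0.112, 0.02], "rot": [0, 0, 0.15], "jaw": 1},
    {"linear": [-0.176, 0.136, 0.025], "rot": [0, 0, 0.18], "jaw": 1},
    {"linear": [-0.206, 0.16, 0.03], "rot": [0, 0, 0.21], "jaw": 1},
    {"linear": [-0.236, 0.184, 0.035], "rot": [0, 0, 0.24], "jaw": 1},
    {"linear": [-0.266, 0.208, 0.04], "rot": [0, 0, 0.27], "jaw": 1},
    {"linear": [-0.296, 0.232, 0.045], "rot": [0, 0, 0.3], "jaw": 1},
    {"linear": [-0.326, 0.256, 0.05], "rot": [0, 0, 0.33], "jaw": 1},
    {"linear": [-0.35, 0.276, 0.05], "rot": [0, 0, 0.39], "jaw": 1}
  ],
  "force": 40
}}

```text
t: 2.25
position: [0.418, -0.1502, 0.2056]
tool_rot: [3.141, -0.001, 3.065]
ft_force: [0.8, -1.0, 0.4]
grip_width: 0.0857
finger_force: 0.0
```

```bash
python3 - <<'E'
from h import *
print(env.read_state()["joint_positions"],env.read_state()["t"])
delta([.527,.011,.15],np.pi+YB)
E
```

```text
[ 9.64070340e-03  6.92085213e-02 -2.47685262e-01 -5.23321273e-04
 -1.25463778e+00 -1.65697162e+00] 2.25
lin [-0.0963  0.1691  0.0556] rot [ 0.0004 -0.0008  0.0003]
```

Request:
{"api": "send_rows", "payload": {
  "deltas": [
    {"linear": [-0.016, 0.028, 0.009], "rot": [0, 0, 0], "jaw": 0.6},
    {"linear": [-0.032, 0.056, 0.018], "rot": [0, 0, 0], "jaw": 0.6},
    {"linear": [-0.048, 0.084, 0.027], "rot": [0, 0, 0], "jaw": 0.6},
    {"linear": [-0.064, 0.112, 0.036], "rot": [0, 0, 0], "jaw": 0.6},
    {"linear": [-0.08, 0.14, 0.045], "rot": [0, 0, 0], "jaw": 0.6},
    {"linear": [-0.096, 0.169, 0.055], "rot": [0, 0, 0], "jaw": 0.6},
    {"linear": [-0.096, 0.169, 0.055], "rot": [0, 0, 0], "jaw": 0.6}
  ]
}}

```text
t: 2.83
position: [0.5277, 0.0124, 0.1488]
tool_rot: [-3.142, -0.002, 3.068]
ft_force: [0.5, -0.1, -0.2]
grip_width: 0.0512
finger_force: 0.0
```

```bash
python3 - <<'E'
from h import *
delta([.527,.011,.074],np.pi+YB)
E
```

```text
lin [ 0.0004 -0.0015  0.0748] rot [-0.     -0.0022  0.0038]
```

Request:
{"api": "send_rows", "payload": {
  "deltas": [
    {"linear": [0, -0.001, 0.02], "rot": [0, 0, 0], "jaw": 0.6},
    {"linear": [0, -0.001, 0.04], "rot": [0, 0, 0], "jaw": 0.6},
    {"linear": [0, -0.001, 0.06], "rot": [0, 0, 0], "jaw": 0.6},
    {"linear": [0, -0.001, 0.074], "rot": [0, 0, 0], "jaw": 0.6},
    {"linear": [0, -0.001, 0.074], "rot": [0, 0, 0], "jaw": 0.6},
    {"linear": [0, -0.001, 0.074], "rot": [0, 0, 0], "jaw": 0},
    {"linear": [0, -0.001, 0.074], "rot": [0, 0, 0], "jaw": 0},
    {"linear": [0, -0.001, 0.074], "rot": [0, 0, 0], "jaw": 0},
    {"linear": [0, -0.001, 0.074], "rot": [0, 0, 0], "jaw": 0},
    {"linear": [0, -0.001, 0.074], "rot": [0, 0, 0], "jaw": 0}
  ],
  "force": 40
}}

```text
t: 3.67
position: [0.527, 0.0082, 0.0789]
tool_rot: [3.14, 0.003, 3.066]
ft_force: [-1.6, 4.5, 6.2]
grip_width: 0.0147
finger_force: 39.3
```

```bash
python3 - <<'E'
from h import *
s=env.read_state(); delta(np.array([.527,.011,.074])+.157*YD,np.pi+YB); print(s["ft_force"])
E
```

```text
lin [1.000e-04 1.598e-01 5.100e-03] rot [0.0014 0.003  0.0012]
[-1.64999725  4.45467131  6.15407956]
```

Request:
{"api": "send_rows", "payload": {
  "deltas": [
    {"linear": [0, 0.008, -0.003], "rot": [0, 0, 0], "jaw": 0},
    {"linear": [0, 0.024, -0.003], "rot": [0, 0, 0], "jaw": 0},
    {"linear": [0, 0.04, -0.003], "rot": [0, 0, 0], "jaw": 0},
    {"linear": [0, 0.056, -0.003], "rot": [0, 0, 0], "jaw": 0},
    {"linear": [0, 0.072, -0.003], "rot": [0, 0, 0], "jaw": 0},
    {"linear": [0, 0.088, -0.003], "rot": [0, 0, 0], "jaw": 0},
    {"linear": [0, 0.104, -0.003], "rot": [0, 0, 0], "jaw": 0},
    {"linear": [0, 0.12, -0.003], "rot": [0, 0, 0], "jaw": 0},
    {"linear": [0, 0.134, -0.003], "rot": [0, 0, 0], "jaw": 0},
    {"linear": [0, 0.146, -0.003], "rot": [0, 0, 0], "jaw": 0},
    {"linear": [0, 0.153, -0.003], "rot": [0, 0, 0], "jaw": 0},
    {"linear": [0, 0.157, -0.003], "rot": [0, 0, 0], "jaw": 0}
  ]
}}

```text
t: 4.67
position: [0.5395, 0.1638, 0.079]
tool_rot: [-3.14, 0.002, 3.066]
ft_force: [11.6, -6.1, -14.3]
grip_width: 0.0145
finger_force: 41.9
```

Request:
{"api": "send_rows", "payload": {
  "deltas": [
    {"linear": [0, 0, 0], "rot": [0, 0, 0], "jaw": 0},
    {"linear": [0, 0, 0], "rot": [0, 0, 0], "jaw": 0}
  ]
}}

```text
t: 4.83
position: [0.5396, 0.1644, 0.079]
tool_rot: [3.141, 0.002, 3.065]
ft_force: [10.3, 0.4, -14.7]
grip_width: 0.0145
finger_force: 41.8
```

```bash
python3 - <<'E'
from h import *
a=snap("side","s1");b=snap("top","t1")
find(["weld_mark","deck","plate_edge"]);find(["nozzle_tip"],("side",))
print(env.read_state()["ft_force"])
A=cv2.resize(a[150:270,220:370,::-1],None,fx=5,fy=5,interpolation=cv2.INTER_CUBIC);cv2.imwrite("pics/c3.png",A)
E
```

```text
weld_mark side [0.6644 0.0533 0.062 ] 0.73 [280.5 227.2]
weld_mark top [0.6635 0.0488 0.0676] 0.76 [291.4 166.3]
   tri [0.6654 0.0493 0.0583]
deck side [0.5405 0.0965 0.0364] 0.92 [319.9 253.9]
deck top [0.5435 0.0954 0.0355] 0.7 [274.3 214.3]
   tri [0.5421 0.0951 0.0347]
plate_edge side [0.5964 0.0893 0.0428] 0.84 [300.3 246.1]
plate_edge top [0.5949 0.0919 0.0413] 0.61 [275.3 194.2]
   tri [0.5952 0.0917 0.0453]
nozzle_tip side [0.666  0.0538 0.0919] 0.89 [279.3 218.7]
[  9.90817842   0.58581079 -14.3556231 ]
```

View pics/c3.png

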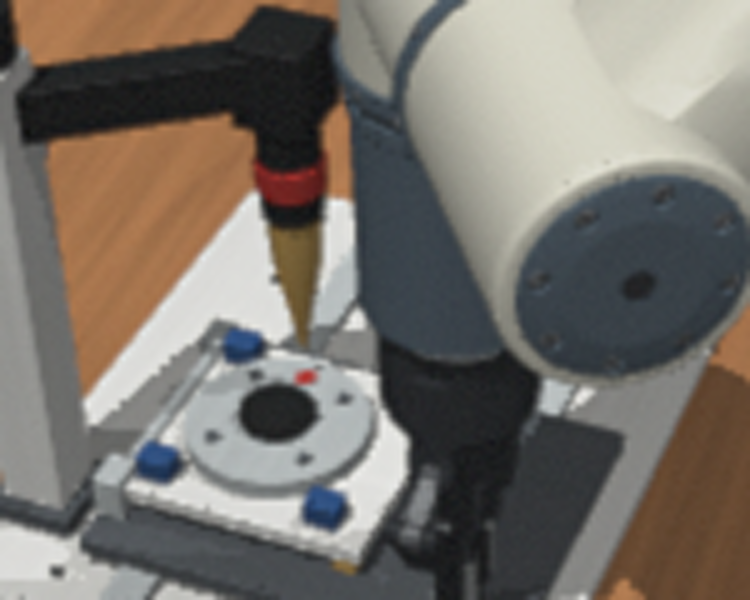

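```bash
python3 - <<'E'
from h import *
def red(n,c,box):
    im=cv2.imread(f"pics/{n}.png");x0,y0,x1,y1=box
    f=im[y0:y1,x0:x1].astype(float); w=np.clip(f[...,2]-np.maximum(f[...,0],f[...,1])-25,0,None)
    y,x=np.mgrid[y0:y1,x0:x1]; uv=((w*x).sum()/w.sum(),(w*y).sum()/w.sum()); print(n,uv,w.sum(),ray(uv,c,.066)); return uv
a=red("s0","side",(297,188,309,198)); b=red("s1","side",(275,221,288,230)); red("t0","top",(346,164,358,176))
d0=ray(a,"side",.066);d1=ray(b,"side",.066);print("moved",np.dot(d1-d0,YD))
for u in((280.2,219),(280.5,219.1)): 
    n=ray(u,"side",.09); print(n,"along y err",np.dot(n-d1,YD),"x",np.dot(n-d1,XD))
E
```

```text
s0 (np.float64(303.4253092293054), np.float64(190.72026641294005)) 1051.0 [ 0.65491786 -0.11686212  0.066     ]
s1 (np.float64(280.6132075471698), np.float64(224.98270440251574)) 636.0 [0.66553697 0.04900974 0.066     ]
t0 (np.float64(352.0263653483992), np.float64(170.08474576271186)) 531.0 [ 0.65257495 -0.10479805  0.066     ]
moved 0.16619723821713106
[0.66415826 0.05216307 0.09      ] along y err 0.0030379318054358923 x -0.001617193938863917
[0.66324522 0.05232586 0.09      ] along y err 0.0031300029125541982 x -0.0025400490133865587
```

```bash
python3 - <<'E'
from h import *
o=[]
for n in("s0","s1"):
    im=cv2.imread(f"pics/{n}.png")[205:233,268:292]
    o.append(cv2.resize(im,None,fx=16,fy=16,interpolation=cv2.INTER_NEAREST))
cv2.imwrite("pics/c4.png",np.hstack(o))
y=.051
for dx,dy in((0,0),(.0025,0),(-.0025,0),(0,.0025),(0,-.0025)): print(dx,dy,px([.6642+dx,.0515+dy,.09],"side"))
print(px([.6642,.0515,.066],"side"),px([.6642,.0515,.1],"side"))
E
```

```text
0 0 [280.27216111 218.84404184]
0.0025 0 [279.39328432 218.67349177]
-0.0025 0 [281.15184839 219.01474919]
0 0.0025 [279.94434012 219.42196226]
0 -0.0025 [280.59897364 218.26789927]
[280.75625934 225.65152029] [280.06695376 215.95837833]
```

View pics/c4.png

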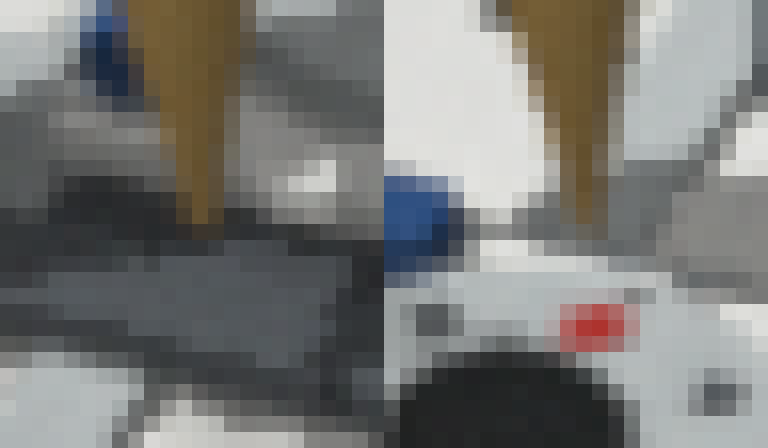

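```bash
python3 - <<'E'
from h import *
d=ray((280.85,225),"side",.066); 
for u in((280,218.2),(280,218.5),(279.3,218.7)):
    n=ray(u,"side",.09); print(n,d,"y",np.dot(n-d,YD),"x",np.dot(n-d,XD))
E
```

```text
[0.66583561 0.04918851 0.09      ] [0.66489702 0.04889522 0.066     ] y 0.0003646205103078877 x 0.0009132540401038905
[0.66539804 0.05036232 0.09      ] [0.66489702 0.04889522 0.066     ] y 0.0015012907016734927 x 0.0003866799267764309
[0.66690032 0.05167418 0.09      ] [0.66489702 0.04889522 0.066     ] y 0.0029248279235461697 x 0.0017835955277929574
```

Request:
{"api": "send_rows", "payload": {
  "deltas": [
    {"linear": [0, 0.001, 0.001], "rot": [0, 0, 0], "jaw": 0},
    {"linear": [0, 0.002, 0.001], "rot": [0, 0, 0], "jaw": 0},
    {"linear": [0, 0.002, 0.001], "rot": [0, 0, 0], "jaw": 0},
    {"linear": [0, 0.002, 0.001], "rot": [0, 0, 0], "jaw": 0}
  ]
}}

```text
t: 5.62
position: [0.5397, 0.1653, 0.079]
tool_rot: [-3.14, 0.003, 3.065]
ft_force: [6.9, -4.7, -9.2]
grip_width: 0.0147
finger_force: 42.5
```

Request:
{"api": "send_rows", "payload": {
  "deltas": [
    {"linear": [0, 0, 0], "rot": [0, 0, 0], "jaw": 0.5},
    {"linear": [0, 0, 0], "rot": [0, 0, 0], "jaw": 0.5},
    {"linear": [0, 0, 0], "rot": [0, 0, 0], "jaw": 0.5},
    {"linear": [0, 0, 0], "rot": [0, 0, 0], "jaw": 0.5},
    {"linear": [0, 0, -0.02], "rot": [0, 0, 0], "jaw": 0.5},
    {"linear": [0, 0, -0.05], "rot": [0, 0, 0], "jaw": 0.5},
    {"linear": [0, 0, -0.08], "rot": [0, 0, 0], "jaw": 0.5},
    {"linear": [0, 0, -0.1], "rot": [0, 0, 0], "jaw": 0.5}
  ]
}}

```text
t: 6.28
position: [0.5388, 0.1664, 0.1826]
tool_rot: [3.14, 0.003, 3.066]
ft_force: [1.6, 1.1, 1.0]
grip_width: 0.0424
finger_force: 0.0
```

```bash
python3 - <<'E'
from h import *
a=snap("side","s2");b=snap("top","t2")
s=cv2.imread("pics/s2.png")
find(["weld_mark","deck","plate_edge","wedge_grip","wedge_toe","wedge"]);find(["nozzle_tip"],("side",))
A=cv2.resize(s[205:233,268:292],None,fx=16,fy=16,interpolation=cv2.INTER_NEAREST)
B=cv2.resize(s[315:363,270:326],None,fx=7,fy=7,interpolation=cv2.INTER_CUBIC)
t=cv2.imread("pics/t2.png");C=cv2.resize(t[200:250,160:195],None,fx=8,fy=8,interpolation=cv2.INTER_CUBIC)
O=np.zeros((448,800,3),np.uint8);O[:448,:384]=A;O[:336,384:776]=B;cv2.imwrite("pics/c5.png",O);cv2.imwrite("pics/c6.png",C)
E
```

```text
weld_mark side [0.6667 0.0528 0.0639] 0.89 [279.8 226.4]
weld_mark top [0.6628 0.0543 0.0646] 0.75 [289.2 166.8]
   tri [0.6643 0.0547 0.0659]
deck side [0.5404 0.0971 0.0389] 0.72 [319.9 253.3]
deck top [0.5427 0.097  0.0339] 0.71 [273.7 214.6]
   tri [0.5416 0.0964 0.038 ]
plate_edge side [0.5955 0.0882 0.0432] 0.8 [300.8 245.8]
plate_edge top [0.5409 0.0943 0.033 ] 0.62 [274.8 215.3]
   tri [0.5668 0.1008 0.0622]
wedge_grip side [0.4857 0.3443 0.0496] 0.93 [311.6 332. ]
wedge_toe side [0.5581 0.3709 0.0006] 0.92 [277.1 347.4]
wedge side [4.877e-01 3.470e-01 1.000e-04] 0.81 [310.6 346.5]
nozzle_tip side [0.665  0.0543 0.0913] 0.6 [279.6 219.1]
```

View pics/c5.png

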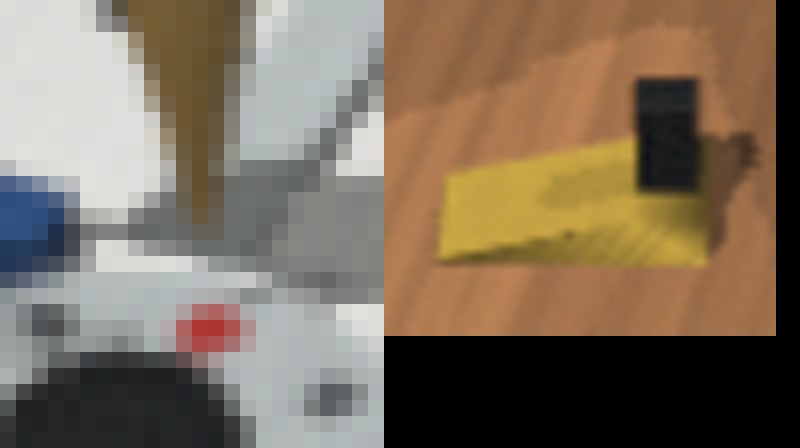

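View pics/c6.png

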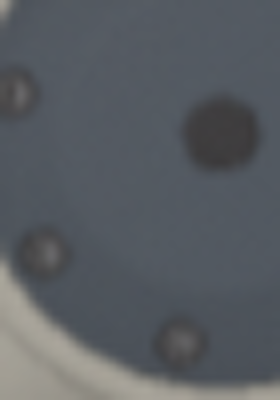

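The dot stayed under the tip (dot at (280.8,225), tip at (280,218.4)). The arm hides the wedge in the top view, so I use the first top picture for that.

```bash
python3 - <<'E'
from h import *
a=ray((277.3,352),"side",0);b=ray((315.7,352.4),"side",0);d=a-b;print(a,b,np.linalg.norm(d),"yaw",np.arctan2(d[1],d[0]))
t=cv2.imread("pics/t0.png");h=cv2.cvtColor(t,cv2.COLOR_BGR2HSV)[200:250,160:195]
m=((h[...,0]>18)&(h[...,0]<35)&(h[...,1]>120)&(h[...,2]>60)).astype(np.uint8)
hu=cv2.convexHull(cv2.findNonZero(m)).reshape(-1,2)+[160,200];w=np.array([ray(q,"top",.008)[:2] for q in hu],np.float32);print(cv2.minAreaRect(w))
g=tri((310.2,333.7),(175.8,238.3));print("grip",g)
C=cv2.resize(t[200:250,160:195],None,fx=8,fy=8,interpolation=cv2.INTER_CUBIC)
cv2.imwrite("pics/c7.png",C)
for z in(.024,.048,.068): print(px([.487,.346,z],"top"),px([.487,.346,z],"side"))
E
```

```text
[0.55365026 0.38117273 0.        ] [0.4725299  0.35816155 0.        ] 0.0843209726278361 yaw 0.2764058861343976
((0.5197482109069824, 0.3552667200565338), (0.07736202329397202, 0.03391342982649803), 9.893677711486816)
grip [0.48716824 0.3454697  0.04459875]
[177.87791184 237.41292329] [310.92151169 339.68927491]
[175.00744468 237.85914843] [310.77715178 332.97719171]
[172.51502276 238.24660499] [310.65348001 327.22701314]
```

View pics/c7.png

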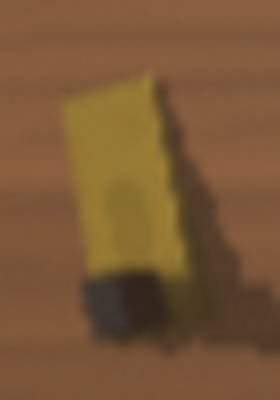

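The top crop shows the wedge's tab at (124,305), about px (175,238), with the toe pointing up and slightly left. That gives the tab at about (0.488, 0.346) and yaw 0.27.

```bash
python3 - <<'E'
from h import *
delta([.4878,.3463,.15],np.pi+.27)
E
```

```text
lin [0.0639 0.1758 0.0291] rot [-1.000e-04 -3.000e-04 -3.462e-01]
```

Request:
{"api": "send_rows", "payload": {
  "deltas": [
    {"linear": [0.008, 0.022, 0.003], "rot": [0, 0, -0.04], "jaw": 0.5},
    {"linear": [0.016, 0.044, 0.007], "rot": [0, 0, -0.087], "jaw": 0.5},
    {"linear": [0.024, 0.066, 0.01], "rot": [0, 0, -0.13], "jaw": 0.5},
    {"linear": [0.032, 0.088, 0.014], "rot": [0, 0, -0.173], "jaw": 0.5},
    {"linear": [0.04, 0.11, 0.018], "rot": [0, 0, -0.216], "jaw": 0.5},
    {"linear": [0.048, 0.132, 0.022], "rot": [0, 0, -0.26], "jaw": 0.5},
    {"linear": [0.056, 0.154, 0.026], "rot": [0, 0, -0.303], "jaw": 0.5},
    {"linear": [0.064, 0.176, 0.029], "rot": [0, 0, -0.346], "jaw": 0.5},
    {"linear": [0.064, 0.176, 0.029], "rot": [0, 0, -0.346], "jaw": 0.5},
    {"linear": [0.064, 0.176, 0.029], "rot": [0, 0, -0.346], "jaw": 0.5}
  ]
}}

```text
t: 7.87
position: [0.4872, 0.3474, 0.1498]
tool_rot: [-3.141, -0.001, -2.87]
ft_force: [0.1, -0.5, 0.2]
grip_width: 0.0426
finger_force: 0.0
```

```bash
python3 - <<'E'
from h import *
delta([.4878,.3463,.056],np.pi+.27)
E
```

```text
lin [-0.0003 -0.0012  0.0938] rot [-0.0004 -0.0006  0.0013]
```

Request:
{"api": "send_rows", "payload": {
  "deltas": [
    {"linear": [0, -0.001, 0.03], "rot": [0, 0, 0], "jaw": 0.5},
    {"linear": [0, -0.001, 0.06], "rot": [0, 0, 0], "jaw": 0.5},
    {"linear": [0, -0.001, 0.08], "rot": [0, 0, 0], "jaw": 0.5},
    {"linear": [0, -0.001, 0.093], "rot": [0, 0, 0], "jaw": 0.5},
    {"linear": [0, -0.001, 0.093], "rot": [0, 0, 0], "jaw": 0.5},
    {"linear": [0, -0.001, 0.093], "rot": [0, 0, 0], "jaw": 0},
    {"linear": [0, -0.001, 0.093], "rot": [0, 0, 0], "jaw": 0},
    {"linear": [0, -0.001, 0.093], "rot": [0, 0, 0], "jaw": 0},
    {"linear": [0, -0.001, 0.093], "rot": [0, 0, 0], "jaw": 0},
    {"linear": [0, -0.001, 0.093], "rot": [0, 0, 0], "jaw": 0}
  ],
  "force": 60
}}

```text
t: 8.7
position: [0.4889, 0.346, 0.0589]
tool_rot: [3.141, 0.003, -2.872]
ft_force: [0.6, -1.0, 4.4]
grip_width: 0.0108
finger_force: 60.8
```

```bash
python3 - <<'E'
from h import *
s=env.read_state(); print(s["position"],s["tool_rot"],s["ft_force"])
E
```

```text
[0.48887425 0.3460401  0.05891313] [ 3.14067316e+00  2.73714252e-03 -2.87152428e+00] [ 0.61734725 -1.03855952  4.42177273]
```

Request:
{"api": "send_rows", "payload": {
  "deltas": [
    {"linear": [0, 0, -0.02], "rot": [0, 0, 0], "jaw": 0},
    {"linear": [0, 0, -0.05], "rot": [0, 0, 0], "jaw": 0},
    {"linear": [0, 0, -0.08], "rot": [0, 0, 0], "jaw": 0},
    {"linear": [0, 0, -0.11], "rot": [0, 0, 0], "jaw": 0},
    {"linear": [0, 0, -0.11], "rot": [0, 0, 0], "jaw": 0},
    {"linear": [0, 0, -0.11], "rot": [0, 0, 0], "jaw": 0}
  ]
}}

```text
t: 9.2
position: [0.4884, 0.3464, 0.1693]
tool_rot: [3.139, 0.003, -2.872]
ft_force: [-0.8, -0.2, -2.4]
grip_width: 0.0113
finger_force: 59.9
```

```bash
python3 - <<'E'
from h import *
s=env.read_state(); print(s["ft_force"],s["grip_width"])
delta([.510,.1012,.16],np.pi+YB)
E
```

```text
[-0.80244206 -0.24311315 -2.44593932] 0.01130570658385247
lin [ 0.0446 -0.2421  0.0085] rot [0.0033 0.0028 0.3468]
```

Request:
{"api": "send_rows", "payload": {
  "deltas": [
    {"linear": [0.004, -0.022, 0], "rot": [0, 0, 0.03], "jaw": 0},
    {"linear": [0.008, -0.045, 0], "rot": [0, 0, 0.065], "jaw": 0},
    {"linear": [0.012, -0.068, 0], "rot": [0, 0, 0.1], "jaw": 0},
    {"linear": [0.017, -0.092, 0], "rot": [0, 0, 0.135], "jaw": 0},
    {"linear": [0.021, -0.116, 0], "rot": [0, 0, 0.17], "jaw": 0},
    {"linear": [0.026, -0.14, 0], "rot": [0, 0, 0.205], "jaw": 0},
    {"linear": [0.03, -0.164, 0], "rot": [0, 0, 0.24], "jaw": 0},
    {"linear": [0.035, -0.188, 0.002], "rot": [0, 0, 0.275], "jaw": 0},
    {"linear": [0.039, -0.212, 0.004], "rot": [0, 0, 0.31], "jaw": 0},
    {"linear": [0.043, -0.232, 0.006], "rot": [0, 0, 0.335], "jaw": 0},
    {"linear": [0.045, -0.242, 0.008], "rot": [0.003, 0.003, 0.347], "jaw": 0},
    {"linear": [0.045, -0.242, 0.008], "rot": [0.003, 0.003, 0.347], "jaw": 0}
  ]
}}

```text
t: 10.2
position: [0.508, 0.0984, 0.1576]
tool_rot: [-3.136, -0.006, 3.062]
ft_force: [-0.1, -0.6, -2.0]
grip_width: 0.0113
finger_force: 59.8
```

```bash
python3 - <<'E'
from h import *
snap("side","s3");snap("top","t3")
find(["wedge_grip","wedge_toe","deck","plate_edge","weld_mark"])
s=env.read_state(); print(s["position"],s["tool_rot"])
delta([.510,.1012,.096],np.pi+YB)
E
```

```text
wedge_grip side [0.5054 0.1001 0.151 ] 0.73 [333.3 223.8]
wedge_grip top [0.5922 0.0895 0.0408] 0.71 [276.2 195.3]
   tri [0.548  0.0759 0.1262]
wedge_toe side [0.5806 0.0946 0.0975] 0.64 [305. 233.]
wedge_toe top [0.581 0.092 0.101] 0.54 [273.5 198.6]
   tri [0.5813 0.0924 0.0955]
deck side [0.5413 0.0954 0.0403] 0.91 [319.7 252.4]
deck top [0.5459 0.0958 0.0357] 0.68 [274.1 213.3]
   tri [0.5436 0.0949 0.0394]
plate_edge side [0.5954 0.0884 0.0417] 0.72 [300.9 246.2]
plate_edge top [0.5947 0.0947 0.0438] 0.78 [274.1 194.3]
   tri [0.5939 0.0942 0.0474]
weld_mark side [0.6649 0.0536 0.0635] 0.55 [280.3 226.8]
weld_mark top [0.6665 0.0508 0.0668] 0.85 [290.6 165.2]
   tri [0.6666 0.0508 0.0608]
[0.50907548 0.10056759 0.15930003] [-3.13818667e+00 -2.41342624e-03  3.06476800e+00]
lin [-0.001   0.0009  0.0633] rot [-0.0034 -0.0024  0.0002]
```

Request:
{"api": "send_rows", "payload": {
  "deltas": [
    {"linear": [0, 0.001, 0.02], "rot": [0, 0, 0], "jaw": 0},
    {"linear": [0, 0.001, 0.04], "rot": [0, 0, 0], "jaw": 0},
    {"linear": [0, 0.001, 0.055], "rot": [0, 0, 0], "jaw": 0},
    {"linear": [0, 0.001, 0.062], "rot": [0, 0, 0], "jaw": 0},
    {"linear": [0, 0.001, 0.062], "rot": [0, 0, 0], "jaw": 0},
    {"linear": [0, 0.001, 0.062], "rot": [0, 0, 0], "jaw": 0},
    {"linear": [0, 0.001, 0.062], "rot": [0, 0, 0], "jaw": 0}
  ]
}}

```text
t: 11.38
position: [0.5099, 0.1014, 0.0985]
tool_rot: [-3.139, -0.0, 3.065]
ft_force: [0.4, 0.9, -1.7]
grip_width: 0.0113
finger_force: 59.8
```

Request:
{"api": "send_rows", "payload": {
  "deltas": [
    {"linear": [0, 0, 0.002], "rot": [0, 0, 0], "jaw": 0},
    {"linear": [0, 0, 0.002], "rot": [0, 0, 0], "jaw": 0},
    {"linear": [0, 0, 0.002], "rot": [0, 0, 0], "jaw": 0}
  ]
}}

```text
t: 11.63
position: [0.5092, 0.1012, 0.0957]
tool_rot: [-3.139, -0.002, 3.064]
ft_force: [0.6, -0.2, -1.1]
grip_width: 0.011
finger_force: 59.8
```

Request:
{"api": "send_rows", "payload": {
  "deltas": [
    {"linear": [0, 0, 0.002], "rot": [0, 0, 0], "jaw": 0},
    {"linear": [0, 0, 0.003], "rot": [0, 0, 0], "jaw": 0},
    {"linear": [0, 0, 0.003], "rot": [0, 0, 0], "jaw": 0},
    {"linear": [0, 0, 0.003], "rot": [0, 0, 0], "jaw": 0}
  ]
}}

```text
t: 11.97
position: [0.5091, 0.1012, 0.0929]
tool_rot: [-3.138, -0.002, 3.065]
ft_force: [-3.5, 0.9, 5.4]
grip_width: 0.011
finger_force: 60.7
```

Request:
{"api": "send_rows", "payload": {
  "deltas": [
    {"linear": [-0.003, 0, -0.0005], "rot": [0, 0, 0], "jaw": 0},
    {"linear": [-0.007, 0, -0.0005], "rot": [0, 0, 0], "jaw": 0},
    {"linear": [-0.011, 0, -0.0005], "rot": [0, 0, 0], "jaw": 0},
    {"linear": [-0.015, 0, -0.0005], "rot": [0, 0, 0], "jaw": 0},
    {"linear": [-0.019, 0, -0.0005], "rot": [0, 0, 0], "jaw": 0},
    {"linear": [-0.023, 0, -0.0005], "rot": [0, 0, 0], "jaw": 0},
    {"linear": [-0.026, 0, -0.0005], "rot": [0, 0, 0], "jaw": 0},
    {"linear": [-0.026, 0, -0.0005], "rot": [0, 0, 0], "jaw": 0}
  ]
}}

```text
t: 12.63
position: [0.536, 0.099, 0.093]
tool_rot: [-3.138, -0.002, 3.064]
ft_force: [-2.1, -0.1, 4.6]
grip_width: 0.0112
finger_force: 60.7
```

```bash
python3 - <<'E'
from h import *
snap("side","s4");snap("top","t4")
find(["wedge_grip","wedge_toe","deck","plate_edge","weld_mark"]);find(["nozzle_tip"],("side",))
s=env.read_state(); print(s["position"],s["tool_rot"],s["ft_force"])
A=cv2.imread("pics/s4.png");a=cv2.resize(A[190:280,260:370],None,fx=7,fy=6.6,interpolation=cv2.INTER_CUBIC);cv2.imwrite("pics/c8.png",a)
E
```

```text
wedge_grip side [0.5346 0.1021 0.0847] 0.65 [321.5 242.1]
wedge_toe side [0.61  0.096 0.036] 0.59 [294.7 248.6]
deck side [0.5411 0.0972 0.0373] 0.83 [319.6 253.8]
deck top [0.5441 0.0923 0.036 ] 0.95 [275.4 214. ]
   tri [0.5433 0.0924 0.0322]
plate_edge side [0.5957 0.0905 0.0427] 0.66 [300.5 246.5]
plate_edge top [0.5936 0.0915 0.0417] 0.62 [275.4 194.8]
   tri [0.5944 0.0916 0.044 ]
weld_mark side [0.6651 0.0519 0.0633] 0.76 [280.5 226.4]
weld_mark top [0.667  0.0515 0.0702] 0.82 [290.2 164.8]
   tri [0.6666 0.0513 0.0626]
nozzle_tip side [0.6652 0.0544 0.0939] 0.8 [279.5 218.3]
[0.53527162 0.0992675  0.09288298] [-3.13846865e+00 -1.64399834e-03  3.06453329e+00] [ 2.18405093 -0.9202084   1.89971033]
```

View pics/c8.png

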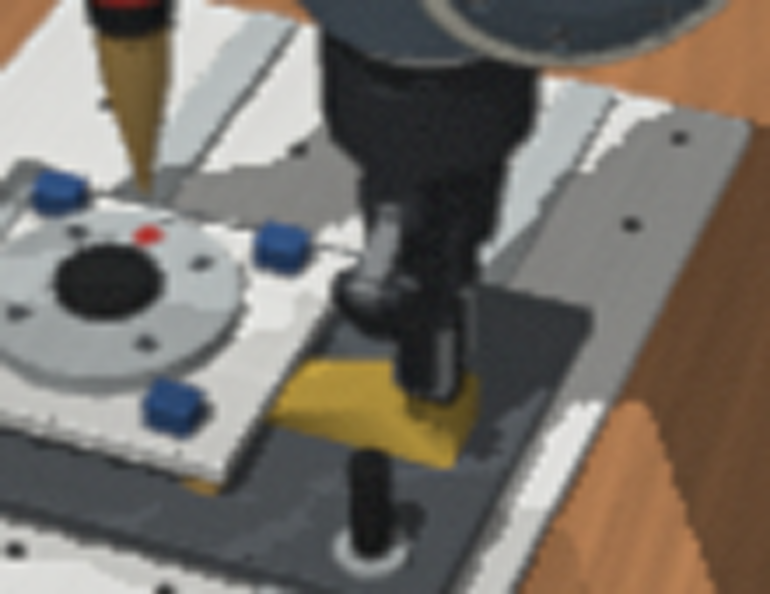

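Request:
{"api": "send_rows", "payload": {
  "deltas": [
    {"linear": [-0.002, 0, 0], "rot": [0, 0, 0], "jaw": 0},
    {"linear": [-0.004, 0, 0], "rot": [0, 0, 0], "jaw": 0},
    {"linear": [-0.004, 0, 0], "rot": [0, 0, 0], "jaw": 0}
  ]
}}

```text
t: 13.53
position: [0.5376, 0.0988, 0.0931]
tool_rot: [-3.138, -0.005, 3.064]
ft_force: [-6.3, 0.1, 9.2]
grip_width: 0.0113
finger_force: 61.5
```

Request:
{"api": "send_rows", "payload": {
  "deltas": [
    {"linear": [-0.002, 0, 0], "rot": [0, 0, 0], "jaw": 0},
    {"linear": [-0.004, 0, 0], "rot": [0, 0, 0], "jaw": 0},
    {"linear": [-0.004, 0, 0], "rot": [0, 0, 0], "jaw": 0}
  ]
}}

```text
t: 13.78
position: [0.5407, 0.0984, 0.0931]
tool_rot: [-3.138, -0.007, 3.064]
ft_force: [-9.4, 1.3, 11.9]
grip_width: 0.0114
finger_force: 61.8
```

Request:
{"api": "send_rows", "payload": {
  "deltas": [
    {"linear": [-0.002, 0, 0], "rot": [0, 0, 0], "jaw": 0},
    {"linear": [-0.004, 0, 0], "rot": [0, 0, 0], "jaw": 0},
    {"linear": [-0.004, 0, 0], "rot": [0, 0, 0], "jaw": 0}
  ]
}}

```text
t: 14.03
position: [0.5424, 0.098, 0.0933]
tool_rot: [-3.137, -0.011, 3.064]
ft_force: [-18.3, 3.2, 20.8]
grip_width: 0.0114
finger_force: 63.1
```

Request:
{"api": "send_rows", "payload": {
  "deltas": [
    {"linear": [0, 0, -0.002], "rot": [0, 0, 0], "jaw": 0},
    {"linear": [0, 0, -0.002], "rot": [0, 0, 0], "jaw": 0},
    {"linear": [0, 0, -0.002], "rot": [0, 0, 0], "jaw": 0}
  ]
}}

```text
t: 14.28
position: [0.5427, 0.098, 0.0936]
tool_rot: [-3.137, -0.011, 3.064]
ft_force: [-11.2, 2.1, 8.8]
grip_width: 0.0111
finger_force: 61.3
```

Request:
{"api": "send_rows", "payload": {
  "deltas": [
    {"linear": [-0.002, 0, 0], "rot": [0, 0, 0], "jaw": 0},
    {"linear": [-0.004, 0, 0], "rot": [0, 0, 0], "jaw": 0},
    {"linear": [-0.004, 0, 0], "rot": [0, 0, 0], "jaw": 0}
  ]
}}

```text
t: 14.53
position: [0.5461, 0.0974, 0.0937]
tool_rot: [-3.136, -0.012, 3.064]
ft_force: [-13.8, 1.2, 10.7]
grip_width: 0.0111
finger_force: 61.6
```

Request:
{"api": "send_rows", "payload": {
  "deltas": [
    {"linear": [-0.002, 0, -0.0005], "rot": [0, 0, 0], "jaw": 0},
    {"linear": [-0.004, 0, -0.001], "rot": [0, 0, 0], "jaw": 0},
    {"linear": [-0.004, 0, -0.001], "rot": [0, 0, 0], "jaw": 0}
  ]
}}

```text
t: 14.78
position: [0.5502, 0.097, 0.0939]
tool_rot: [-3.136, -0.013, 3.063]
ft_force: [-10.2, 1.7, 6.6]
grip_width: 0.0113
finger_force: 60.8
```

Request:
{"api": "send_rows", "payload": {
  "deltas": [
    {"linear": [-0.002, 0, 0], "rot": [0, 0, 0], "jaw": 0},
    {"linear": [-0.004, 0, 0], "rot": [0, 0, 0], "jaw": 0},
    {"linear": [-0.004, 0, 0], "rot": [0, 0, 0], "jaw": 0},
    {"linear": [-0.004, 0, 0], "rot": [0, 0, 0], "jaw": 0}
  ]
}}

```text
t: 15.12
position: [0.5542, 0.0966, 0.0939]
tool_rot: [-3.136, -0.013, 3.063]
ft_force: [-10.3, 0.6, 4.5]
grip_width: 0.0111
finger_force: 60.9
```

```bash
python3 - <<'E'
from h import *
snap("side","s5");snap("top","t5")
find(["wedge_grip","wedge_toe","deck","plate_edge","weld_mark"]);find(["nozzle_tip"],("side",))
s=env.read_state(); print(s["position"],s["tool_rot"],s["ft_force"],s["t"])
o=[]
for n in("s4","s5"):
    A=cv2.imread(f"pics/{n}.png");o.append(cv2.resize(A[205:265,268:314],None,fx=8.5,fy=8.5,interpolation=cv2.INTER_CUBIC))
cv2.imwrite("pics/c9.png",np.hstack(o))
E
```

```text
wedge_grip side [0.5525 0.0975 0.0857] 0.72 [315.3 239.3]
wedge_toe side [0.6272 0.0912 0.0352] 0.75 [289.2 246.4]
deck side [0.5417 0.0976 0.0403] 0.58 [319.3 253. ]
deck top [0.5435 0.0949 0.0342] 0.68 [274.5 214.2]
   tri [0.543  0.0946 0.0371]
plate_edge side [0.5954 0.0916 0.0484] 0.92 [300.4 245.2]
plate_edge top [0.5942 0.0937 0.0484] 0.64 [274.4 194.4]
   tri [0.5944 0.0936 0.0505]
weld_mark side [0.665  0.0526 0.0687] 0.59 [280.3 225.1]
weld_mark top [0.6659 0.0511 0.0696] 0.89 [290.4 165.3]
   tri [0.6659 0.0511 0.0672]
nozzle_tip side [0.6662 0.0495 0.0936] 0.67 [279.7 217.2]
[0.55416454 0.09666603 0.09386218] [-3.13595469 -0.01260537  3.06333832] [-10.06366325  -0.25507396   5.44154182] 15.7667
```

View pics/c9.png

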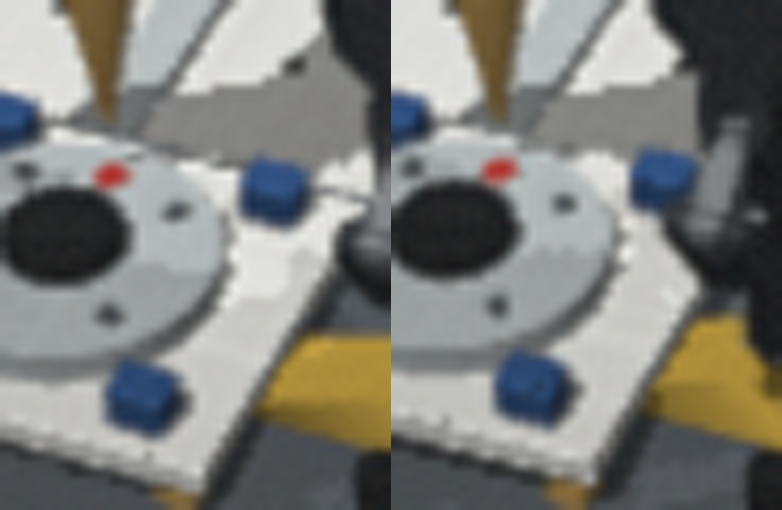

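```bash
python3 -c "
from plant import env
print(env.close_job())"
```

```text
the job is handed in; nothing more can be done
None
```

I handed the job in with the wedge held on the deck under the plate: the front edge is up about 4.5 to 5.5 mm and the dot looks to be within about 2 mm of under the nozzle tip, both judged from the camera pictures; the hand-in gave no verdict.

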